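# Seat the drill chuck in the carving spindle

### The job

Take the drill chuck (the arbor with the round knurled sleeve) out of the wooden rack and seat it in the upright carving spindle: tapered shank fully home in the taper, drive slots over the two dogs, flange flat on the spindle's face. Lower it in rather than dropping it, let go of it, and leave the other two arbors standing in the rack.

Things in the scene. Friction and masses are not known exactly. Their poses are not given: they have to be found in the camera images.
- drill_chuck: In mm. Steel. Origin: centre of flange underside, z up. Flange 68 across, 12 thick, with a wedge slot at either side (44 deg wide, cut in to 21 from the axis); x runs through both (half turn same). Grip the 36 wide knurled sleeve, z 12 to 48; nose to 65. Below: taper 40 across to 26 at z -49, 16 pilot to -58. 0.6 kg. Stands in a fixed wooden rack, flange on top, 80 up. Lift 60 to clear.
- point_centre: Steel arbor with the drill chuck's flange, slots, shank and axes, but its head is a plain cone 38 mm across at the base, pointed, 58 mm above the origin. Stands in another hole of the rack and stays there. Rack: 80 mm high block, 85 x 295 mm; three holes in a row, 100 mm apart, 44 mm wide, 66 mm deep; which arbor is in which hole varies.
- screw_arbor: Steel arbor with the drill chuck's flange, slots, shank and axes, but its head is a flat disc 48 mm across and 10 mm high on the flange, with a thin upright wood screw up to 52 mm above the origin. Stands in another hole of the rack and stays there. A chuck that is to pass over the other arbors must be lifted about 130 mm.
- spindle_seat (a point): Centre of the flat top face of the fixed steel spindle post (74 mm across, green round foot), 105 mm up. Hole 42 across, narrowing like the shank, 64 deep; fully home (1 mm play) the arbor's origin is at this point. 2 dogs, 8 x 8 and 9 high, stand on the face 29.5 from the axis; x runs through both. Slots clear them within 10 deg, else the flange rests 9 mm high. z up.

How it is judged:
By the outcome, as a careful person would: the job done as asked, in the order asked, and still so for the second after the job is handed in, with the robot touching nothing.
It also fails if it takes over 42 s, if anything falls off the work surface, if the arm or the gripper's body presses on something with over 40 N, if the wrist force passes 120 N, or if a joint passes its speed limit or range.

### The arm

A 7-joint arm with a two-finger parallel gripper is mounted at the origin on the work surface. World frame = base frame: x ahead of the robot, y to its left, z up, the work surface at z = 0. Lengths are in m, angles in rad, forces in N, time in s.
With the tool pointing down it reaches from about 0.35 to 0.9 m from the base axis. Payload 8.1 kg.
Tool frame: the origin (TCP) lies at the very end of the fingers, on their centre line; the grasp point (between the pads) lies 19 mm behind it (arm.tcp_to_grasp is the distance from the TCP to the grasp point, in m); z points along the fingers, y is the line along which they close (so a half turn about z gives the same grasp; the last joint's range is limited). The gripper opens to 92 mm and grips with 3 to 60 N. Pads are 19 mm wide; open, the fingers measure 130 mm over their backs; the gripper's body (75 mm by 190 mm) begins 47 mm behind the grasp point.
Start: joints at [-1.336, 0.434, 0.025, 1.573, -0.012, 1.134, -0.075], TCP at [0.207, 0.59, 0.227] pointing down, gripper open.
Joint ranges: [-2.62, 2.62], [-0.44, 2.09], [-1.27, 1.32], [0.08, 2.57], [-1.32, 4.46], [0.12, 2], [-2.74, 2.74]. Speed limits (rad/s): [2.22, 2.22, 3.01, 3.01, 3.14, 3.14, 3.14].

### API

Orientations are given as a rotation vector (axis times angle).
In Python, from cell import arm gives the robot as it stands.
- The arm moves only by the tool shift_gripper, called as name(argument=value, ...) on one line, values as JSON. Schema: {"type":"object","properties":{"deltas":{"type":"object","properties":{"plan":{"type":"array","items":{"type":"array","items":{"type":"number"},"minItems":5,"maxItems":5},"minItems":1,"maxItems":10}},"additionalProperties":false,"required":["plan"]},"force":{"type":"number"},"only":{"type":"string"},"quiet":{"type":"boolean"},"lines":{"type":"string"}},"required":["deltas"],"additionalProperties":false}. deltas is an object whose key "plan" holds a list of rows, 1 to 10 of them, each of 5 numbers: dx, dy, dz in shares of the most that a row can go, 1 being 50 mm, then a turn about the tool's z in fractions of the full range, 1 being pi rad, then the opening from 0.0 (shut) to 1.0 (fully open); each row shifts and turns the commanded pose from where the row before left it, along the tool's axes as they then stand; what a row does not reach is not made up. A row lasts 1/10 s, in which the tool goes at most 0.05 m and 0.15 rad, less where a joint would pass 70% of its speed; a pose out of reach is approached as far as the arm can. The fingers move at their own pace and stop on an object; force is the grip in N (left out, the last holds). Time passes only in rows, so rows that do not move let the fingers close. The tool returns the time, the measured TCP pose, the force, the opening and the grip force at its end. only (a regular expression) keeps the lines of the reply that match it, lines (a string "A,B") keeps lines A to B, and quiet returns only ok. No shift or turn number may pass 1 either way. Input that does not fit is refused with a message, and nothing moves.
- arm.observe(): the state, without advancing time (a new reading comes with each control period).
- arm.get_image(name): name is "scene" or "top" or "wrist"; returns a dict with "image" (420x560x3 uint8, blue, green, red), "fx", "fy", "cx", "cy" (pixels), "cam_to_world" (4x4, takes a point from camera to world coordinates); the wrist camera has in their place "mount" (4x4, takes a point from camera to tool coordinates, whose origin is the TCP and whose axes are the flange's). Camera axes: x right, y down, z forward; pixel columns grow to the right and rows downward; lengths in m; the calibration is good to about 2 mm. A picture is of the moment at which its call begins: read the wrist's pose just before it. There is no depth.
- arm.sign_off(): hands the job in; it is judged then, once.
The state is a dict: "clock": time; "joints": joint angles; "dq": joint speeds; "joint_efforts": joint torques, N m; "position": TCP position; "ee_rot": TCP orientation; "force": force on the tool from outside, world axes, zero at the start; "ft_torque": the same for the moment, N m; "width": opening from 0.0 (shut) to 1.0 (fully open); "gripper_force": force on a finger pad.
Only numpy, scipy, OpenCV 4.12 (cv2) and the standard library are available. Lean on these libraries where they do the work, as an engineer would, in place of code of your own. Each camera call takes 0.05 s, during which the arm holds its last target. There are 200 camera calls.

## Working session

There is one attempt and no reset: what is moved stays moved. The work goes in short steps, Python scripts to look and compute and a tool call to move; the robot and the scene stay as the last step left them, time stands still between calls to the robot, and variables do not carry over. Pictures are saved under pics/ and viewed, at most 10 in all, crops included, and the job is handed in when it is done.

```bash
ls; mkdir -p pics; python3 - <<'E'
from cell import arm
import cv2,numpy as np
s=arm.observe();print(s)
for n in("scene","top"):
    d=arm.get_image(n);cv2.imwrite(f"pics/{n}0.png",d["image"]);np.save(f"pics/{n}.npy",d["cam_to_world"]);print(n,d["fx"],d["fy"],d["cx"],d["cy"],d["cam_to_world"].round(4).tolist())
E
```

```text
cell.py
pics
{'clock': 0.0, 'joints': array([-1.33559465,  0.43522146,  0.02493359,  1.57409638, -0.01160922,
        1.13400055, -0.07513131]), 'dq': array([ 8.41389564e-04,  6.94760543e-04, -4.55578564e-04,  9.89684283e-05,
        2.13150798e-04,  1.48405470e-05,  5.85037956e-06]), 'joint_efforts': array([ 5.77567207e-04, -6.67885709e+01,  9.85260867e-01, -3.14428961e+01,
       -6.03842712e-02,  4.33325849e-02,  1.76961130e-04]), 'position': array([0.20699272, 0.58918216, 0.22594574]), 'ee_rot': array([-5.28180584e-01, -3.09672292e+00,  2.47237784e-03]), 'force': array([-0.07992725,  0.92391839, -0.08293801]), 'ft_torque': array([0.00147869, 0.01501254, 0.02362067]), 'gripper_force': 0.0, 'width': 0.9979031434184649}
scene 501.04271251517446 501.04271251517446 277.8985047013191 202.90749881896312 [[0.3746, 0.6097, -0.6985, 1.1398], [0.927, -0.2339, 0.2931, -0.1989], [0.0153, -0.7573, -0.6529, 0.7124], [0.0, 0.0, 0.0, 1.0]]
top 383.6158633269147 383.6158633269147 285.4066402751317 212.96839216832967 [[-0.0902, -0.9755, 0.2008, 0.3896], [-0.9959, 0.0889, -0.0152, 0.047], [-0.0031, -0.2013, -0.9795, 0.9091], [0.0, 0.0, 0.0, 1.0]]
```

View pics/top0.png

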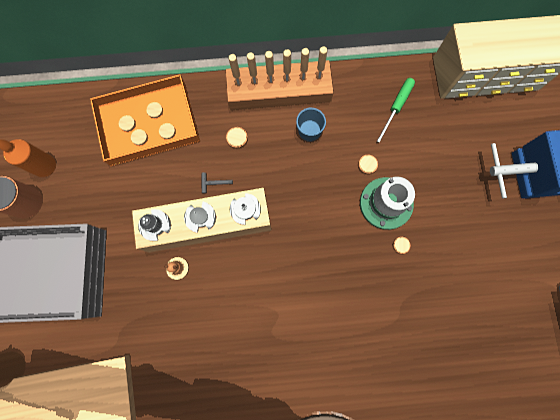

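View pics/scene0.png

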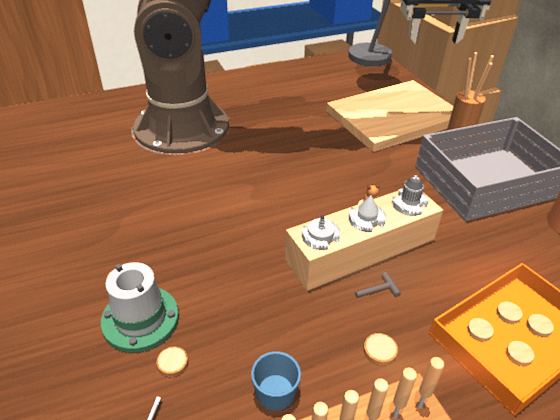

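The chuck (dark head) is in the rack's end hole, at top (150,222) and scene (412,195). The spindle is at top (397,195) and scene (132,280). Next, enlarged crops in one mosaic.

```bash
cat > mos.py <<'E'
import cv2,numpy as np
def mos(crops,out): # (img,x0,y0,w) -> 400x300 tiles w/ 10px ticks
    t=[]
    for im,x,y,w in crops:
        h=w*3//4;k=400/w
        c=cv2.resize(im[y:y+h,x:x+w],(400,300),interpolation=cv2.INTER_CUBIC)
        for i in range(0,w,10):
            cv2.line(c,(int(i*k),0),(int(i*k),6),(0,255,255),1);cv2.putText(c,str(x+i),(int(i*k),16),0,.35,(0,255,255),1)
        for i in range(0,h,10):
            cv2.line(c,(0,int(i*k)),(6,int(i*k)),(0,255,255),1);cv2.putText(c,str(y+i),(8,int(i*k)+4),0,.35,(0,255,255),1)
        t.append(c)
    cv2.imwrite(out,np.vstack([np.hstack(t[i:i+2]) for i in range(0,len(t),2)]))
E
python3 - <<'E'
import cv2
from mos import mos
T=cv2.imread("pics/top0.png");S=cv2.imread("pics/scene0.png")
mos([(T,120,200,64),(T,360,170,64),(S,380,170,64),(S,95,255,80)],"pics/m1.png")
E
```

```text
(no output)
```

View pics/m1.png

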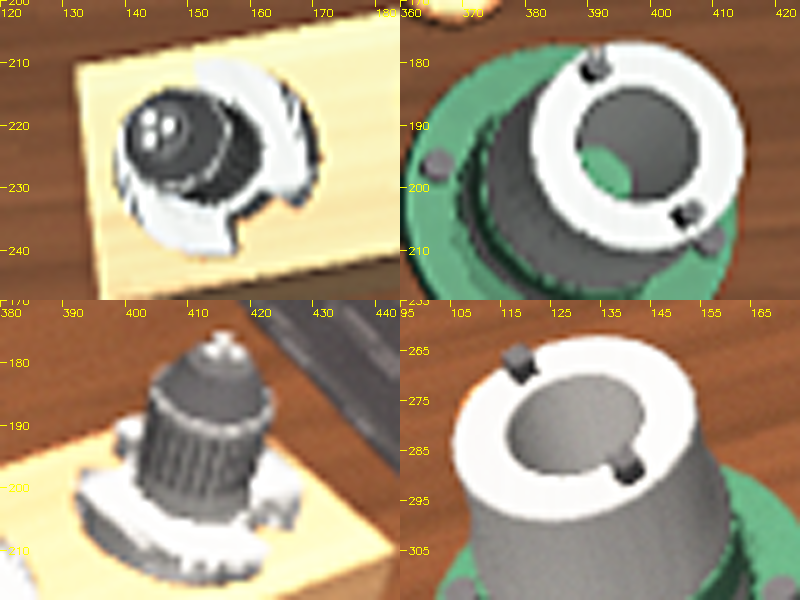

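Readings: spindle hole centre is top (398,193.2), scene (130,280). Dogs are top (391,180.4) and (405.9,204). The chuck flange centre is about top (155,225), with one slot toward (160.8,234.5).

```bash
cat > geo.py <<'E'
import numpy as np
from scipy.spatial.transform import Rotation as R
K=dict(top=(383.6158633,285.40664,212.968392),scene=(501.0427125,277.8985,202.9075))
def plane(n,u,v,z,M=None,k=None):
    f,cx,cy=k or K[n];M=np.load(f"pics/{n}.npy") if M is None else M
    d=M[:3,:3]@[(u-cx)/f,(v-cy)/f,1];o=M[:3,3]
    return (o+d*(z-o[2])/d[2])[:2]
def proj(p,n,M=None,k=None):
    f,cx,cy=k or K[n];M=np.load(f"pics/{n}.npy") if M is None else M
    q=(np.atleast_2d(p)-M[:3,3])@M[:3,:3];return q[:,:2]/q[:,2:]*f+[cx,cy]
E
python3 - <<'E'
from geo import *
from cell import arm
print("spindle",plane("top",398,193.2,.105),plane("scene",130,280.2,.105))
a=plane("top",391,180.4,.114);b=plane("top",405.9,204,.114);print("dogs",a,b,(a+b)/2,np.degrees(np.arctan2(*(a-b)[::-1])),np.linalg.norm(a-b))
print("chuck",plane("top",155,225,.087),plane("scene",408,202,.092),"nose",plane("top",144.5,219.5,.145),plane("scene",415,177,.145))
c=plane("top",155,225,.092);s=plane("top",160.8,234.5,.092);print("slot",np.degrees(np.arctan2(*(s-c)[::-1])))
s=arm.observe();print(R.from_rotvec(s["ee_rot"]).as_matrix().round(3))
d=arm.get_image("wrist");print(d["fx"],d["cx"],d["cy"],d["mount"].round(4).tolist())
E
```

```text
spindle [ 0.57570629 -0.21165163] [ 0.57880399 -0.21195974]
dogs [ 0.6031405  -0.19800471] [ 0.5486514  -0.22192522] [ 0.57589595 -0.20996496] 23.701287470742876 0.059508425271129504
chuck [0.55720728 0.31929908] [0.56266459 0.31294847] nose [0.55865552 0.32107572] [0.55561053 0.32132887]
slot -151.32063570213916
[[-0.943  0.331 -0.   ]
 [ 0.331  0.943 -0.001]
 [-0.    -0.001 -1.   ]]
322.2734908185966 284.25980448747276 212.6758665836931 [[0.0008, -0.9665, -0.2566, 0.0679], [1.0, 0.0009, -0.0004, -0.0003], [0.0006, -0.2566, 0.9665, -0.1584], [0.0, 0.0, 0.0, 1.0]]
```

The rows are not in the units I measure in: shifts go in shares of 50 mm and turns go in shares of pi rad. I convert before sending: -0.0419 m is -0.838, -0.0138 m is -0.276.

shift_gripper(deltas={"plan": [[-0.838,-0.276,-0.06,0,1],[-0.838,-0.276,-0.06,0,1],[-0.838,-0.276,-0.06,0,1],[-0.838,-0.276,-0.06,0,1],[-0.838,-0.276,-0.06,0,1],[-0.838,-0.276,-0.06,0,1],[-0.838,-0.276,-0.06,0,1],[-0.838,-0.276,-0.06,0,1],[-0.838,-0.276,-0.06,0,1],[-0.838,-0.276,-0.06,0,1]]})

```text
clock: 1.15
position: [0.5578, 0.3192, 0.2566]
ee_rot: [-0.528, -3.097, 0.0]
force: [0.4, 0.4, 0.7]
width: 1.0
gripper_force: 0.0
```

shift_gripper(deltas={"plan": [[0,0,0,0.0414,1],[0,0,0,0.0414,1],[0,0,0,0.0414,1],[0,0,0,0.0414,1],[0,0,0,0.0414,1],[0,0,0,0.0414,1],[0,0,0,0,1],[0,0,0,0,1]]})

```text
clock: 1.95
position: [0.5565, 0.3206, 0.2565]
ee_rot: [-1.661, -2.667, 0.001]
force: [-1.7, 1.4, -0.1]
width: 1.0
gripper_force: 0.0
```

```bash
cat > look.py <<'E'
import sys,cv2
from geo import *
from cell import arm
def look(name):
    s=arm.observe();d=arm.get_image("wrist");T=np.eye(4)
    T[:3,:3]=R.from_rotvec(s["ee_rot"]).as_matrix();T[:3,3]=s["position"]
    np.save(f"pics/{name}.npy",T@d["mount"]);cv2.imwrite(f"pics/{name}.png",d["image"]);return s
K["w1"]=K["w2"]=K["w3"]=K["w4"]=(322.27349,284.2598,212.67587)
def todelta(s,p):  # world point -> tool-axis delta
    return R.from_rotvec(s["ee_rot"]).as_matrix().T@(np.array(p)-s["position"])
E
python3 - <<'E'
from look import *
s=look("w1");print(s["position"],s["joints"].round(3));print(R.from_rotvec(s["ee_rot"]).as_matrix().round(3))
E
```

```text
[0.55652036 0.32064405 0.25649838] [-0.822  0.45   0.327  1.503 -0.149  1.214 -0.016]
[[-0.441  0.897 -0.   ]
 [ 0.897  0.441 -0.   ]
 [-0.    -0.    -1.   ]]
```

View pics/w1.png

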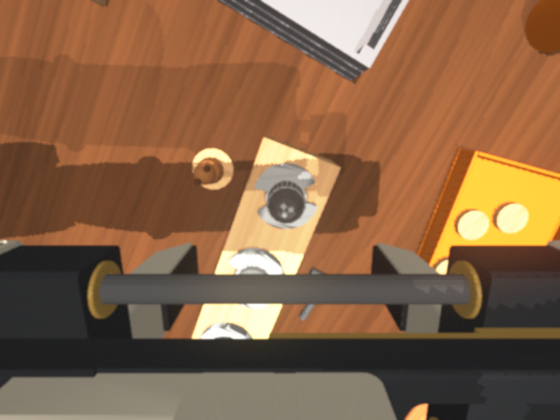

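The wrist view shows the chuck at about (286,197), with its slots left and right. I'll enlarge that.

```bash
python3 - <<'E'
import cv2
from mos import mos
im=cv2.imread("pics/w1.png");T=cv2.imread("pics/top0.png")
im2=cv2.convertScaleAbs(im,alpha=2.2)
mos([(im,245,150,80),(im2,245,150,80)],"pics/m2.png")
E
```

```text
(no output)
```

View pics/m2.png

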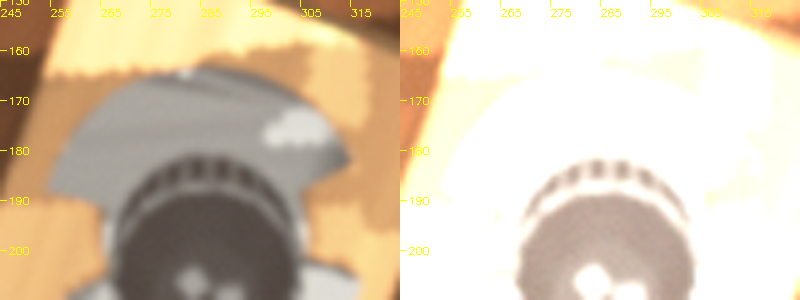

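```bash
python3 - <<'E'
from look import *
from scipy.optimize import least_squares
P=np.array([[315,182],[316,204],[258,208],[254.6,188]])
def mod(x,z=.092,r=.034,h=22):
    a=x[2]+np.radians([h,-h,180+h,180-h]);return np.c_[x[0]+r*np.cos(a),x[1]+r*np.sin(a),0*a+z]
best=min((least_squares(lambda x:(proj(mod(x),"w1")-P).ravel(),[.557,.32,y]) for y in np.radians(range(0,360,30))),key=lambda r:r.cost)
x=best.x;print(x[:2],np.degrees(x[2]),best.fun.round(1));ps=np.degrees(x[2])
print("nose",plane("w1",285.5,202,.135),plane("w1",285,195,.128))
im=cv2.imread("pics/w1.png");T=cv2.imread("pics/top0.png");S=cv2.imread("pics/scene0.png")
def outline(im,n,x,k=5):
    a=np.radians(np.arange(360));c=np.where(np.abs((np.degrees(a)+90)%180-90)<22,.021,.034)
    im=cv2.resize(im,None,fx=k,fy=k,interpolation=cv2.INTER_CUBIC)
    for rr,z,col in((c,.092,(0,0,255)),(c,.08,(255,0,0)),(0*a+.018,.128,(0,255,0))):
        p=np.c_[x[0]+rr*np.cos(a+x[2]),x[1]+rr*np.sin(a+x[2]),0*a+z]
        cv2.polylines(im,[((proj(p,n)+.5)*k-.5).round().astype(int)],True,col,1)
    return im
t=[outline(i,n,x)[v*5:v*5+300,u*5:u*5+400] for i,n,u,v in((im,"w1",245,160),(T,"top",115,195),(S,"scene",375,170))]
cv2.imwrite("pics/m3.png",np.vstack([np.hstack(t[:2]),np.hstack([t[2],t[2]*0])]))
E
```

```text
[0.558199   0.32143706] 31.314442317860564 [ 0.8 -1.3  1.4  1.1 -1.4  2.3 -0.8 -1.9]
nose [0.55632927 0.32421728] [0.55376642 0.32841876]
```

View pics/m3.png

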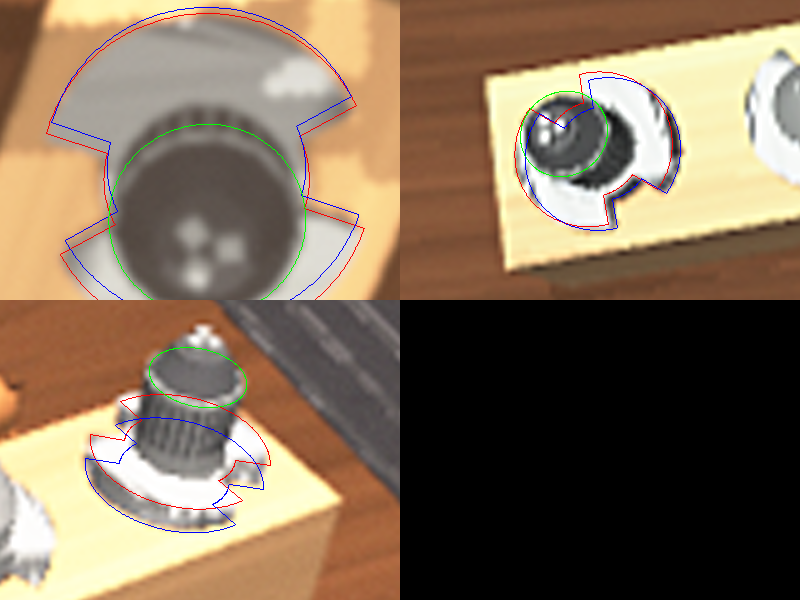

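The outlines match all three pictures to about 1–2 mm (slot yaw about 30.5°). Now the descent and grip.

Converted, 0.04 m is 0.8, 0.03 m is 0.6.

shift_gripper(deltas={"plan": [[0,0.02,0.8,0,1],[0,0,0.8,0,1],[0,0,0.6,0,1],[0,0,0.4,0,1],[0,0,0.3,0,1],[0,0,0.25,0,1],[0,0,0,0,1],[0,0,0,0,1]]}, force=45)

```text
clock: 2.8
position: [0.5581, 0.3212, 0.0999]
ee_rot: [1.665, 2.664, 0.001]
force: [0.4, -0.5, 0.1]
width: 0.999
gripper_force: 0.0
```

shift_gripper(deltas={"plan": [[0,0,0,0,0.3],[0,0,0,0,0.2],[0,0,0,0,0.2],[0,0,0,0,0.2],[0,0,0,0,0.2],[0,0,0,0,0.2],[0,0,0,0,0.2],[0,0,0,0,0.2]]}, force=45)

```text
clock: 3.6
position: [0.5577, 0.3211, 0.0992]
ee_rot: [1.666, 2.663, 0.0]
force: [0.8, -0.5, -0.7]
width: 0.386
gripper_force: 45.0
```

Converted, -0.025 m is -0.5, -0.02 m is -0.4.

shift_gripper(deltas={"plan": [[0,0,-0.1,0,0.2],[0,0,-0.2,0,0.2],[0,0,-0.3,0,0.2],[0,0,-0.4,0,0.2],[0,0,-0.5,0,0.2],[0,0,-0.5,0,0.2],[0,0,-0.5,0,0.2],[0,0,-0.4,0,0.2],[0,0,-0.3,0,0.2],[0,0,-0.1,0,0.2]]})

```text
clock: 4.6
position: [0.5584, 0.3213, 0.2673]
ee_rot: [1.665, 2.662, 0.006]
force: [-0.1, 0.4, -4.8]
width: 0.382
gripper_force: 45.0
```

```bash
python3 - <<'E'
from look import *
s=arm.observe();print(s["force"],s["width"],s["position"],todelta(s,[.577,-.2115,s["position"][2]]))
E
```

```text
[-0.11908766  0.44369127 -4.80443309] 0.3820059740658818 [0.55839005 0.32125138 0.26734255] [-0.48722122 -0.21629741 -0.00112609]
```

Converted, -0.04 m is -0.8, -0.03 m is -0.6.

shift_gripper(deltas={"plan": [[-0.2,-0.088,0,0,0.2],[-0.4,-0.178,0,0,0.2],[-0.6,-0.266,0,0,0.2],[-0.8,-0.356,0,0,0.2],[-0.8,-0.356,0,0,0.2],[-0.8,-0.356,0,0,0.2],[-0.8,-0.356,0,0,0.2],[-0.8,-0.356,0,0,0.2],[-0.8,-0.356,0,0,0.2],[-0.8,-0.356,0,0,0.2]]})

```text
clock: 5.6
position: [0.5685, -0.0549, 0.2635]
ee_rot: [-1.668, -2.661, 0.002]
force: [1.4, -0.1, -5.1]
width: 0.383
gripper_force: 45.0
```

shift_gripper(deltas={"plan": [[-0.8,-0.356,0,0,0.2],[-0.8,-0.356,0,0,0.2],[-0.6,-0.266,0,0,0.2],[-0.4,-0.178,0,0,0.2],[-0.34,-0.114,0,0,0.2],[0,0,0,0.0191,0.2],[0,0,0,0.0191,0.2],[0,0,0,0,0.2],[0,0,0,0,0.2],[0,0,0,0,0.2]]})

```text
clock: 6.6
position: [0.577, -0.2112, 0.264]
ee_rot: [-1.821, -2.559, 0.0]
force: [0.3, -0.2, -4.7]
width: 0.38
gripper_force: 45.0
```

```bash
python3 - <<'E'
from look import *
from mos import mos
s=look("w2");print(s["force"],s["width"],s["position"],s["joints"].round(3),todelta(s,[.577,-.2115,s["position"][2]]))
im=cv2.imread("pics/w2.png")
t=[im]
for n in("top","scene"):
    d=arm.get_image(n)["image"];cv2.imwrite(f"pics/{n}2.png",d);t.append(d)
mos([(t[0],160,80,240),(t[1],330,130,120),(t[2],80,180,120),(t[0],200,110,160)],"pics/m4.png")
E
```

```text
[ 0.2908036  -0.18331795 -4.67147636] 0.3802742350960417 [ 0.57696635 -0.21122281  0.26396378] [-0.087  0.413  0.512  1.576 -0.212  1.209  0.798] [-2.72917499e-04 -5.90126929e-05 -6.09412374e-08]
```

View pics/m4.png

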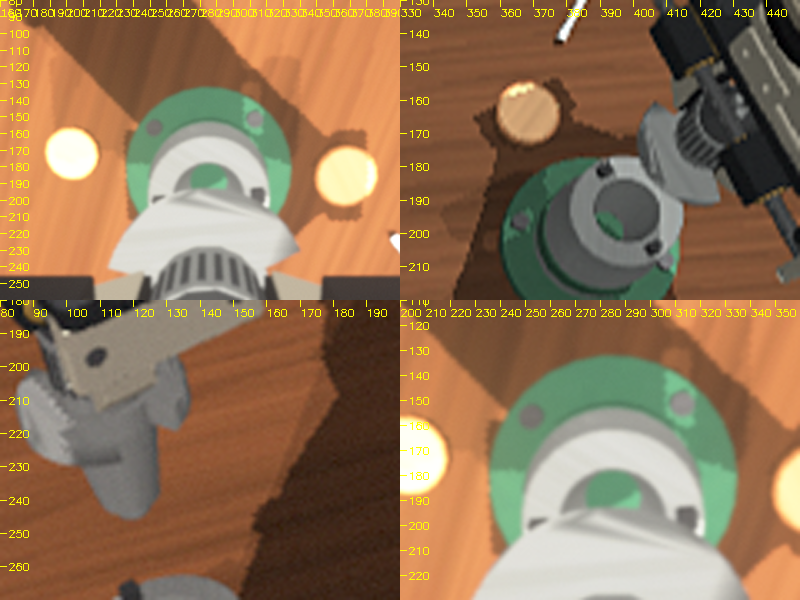

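```bash
cat > ov.py <<'E'
from look import *
a=np.radians(np.arange(0,360,1))
def over(n,ch,z0,sp,crop,k):
    im=cv2.imread(f"pics/{n}.png");M=K.get(n)
    im=cv2.resize(im,None,fx=k,fy=k,interpolation=cv2.INTER_CUBIC)
    def dr(p,col,nn=n):cv2.polylines(im,[((proj(p,nn)+.5)*k-.5).round().astype(int)],True,col,1)
    c=np.where(np.abs((np.degrees(a)+90)%180-90)<22,.021,.034)
    for z,col in((z0,(255,0,0)),(z0+.012,(0,0,255))):
        dr(np.c_[ch[0]+c*np.cos(a+ch[2]),ch[1]+c*np.sin(a+ch[2]),0*a+z],col)
    for r in(.037,.021):dr(np.c_[sp[0]+r*np.cos(a),sp[1]+r*np.sin(a),0*a+.105],(0,160,0))
    for s in(1,-1):
        q=np.array([[29.5*s+i*4,j*4] for i,j in((1,1),(1,-1),(-1,-1),(-1,1))])/1e3
        cs,sn=np.cos(sp[2]),np.sin(sp[2]);q=q@np.array([[cs,sn],[-sn,cs]])+sp[:2]
        for z in(.105,.114):dr(np.c_[q,[z]*4],(255,0,255))
    x,y,w,h=crop;return im[int(y*k):int((y+h)*k),int(x*k):int((x+w)*k)]
E
python3 - <<'E'
from ov import *
sp=[.577,-.2115,np.radians(23.7)];ch=[.577,-.2112,np.radians(24.5)]
np.save("pics/top2.npy",np.load("pics/top.npy"));K["top2"]=K["top"]
A=over("w2",ch,.264-.019,sp,(215,130,140,120),4);B=over("top2",ch,.264-.019,sp,(380,155,60,75),4)
A=cv2.resize(A,(560,480));B=B[:300];c=np.zeros((480,800,3),np.uint8);c[:,:560]=A;c[:300,560:]=B;cv2.imwrite("pics/m5.png",c)
E
```

```text
(no output)
```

View pics/m5.png

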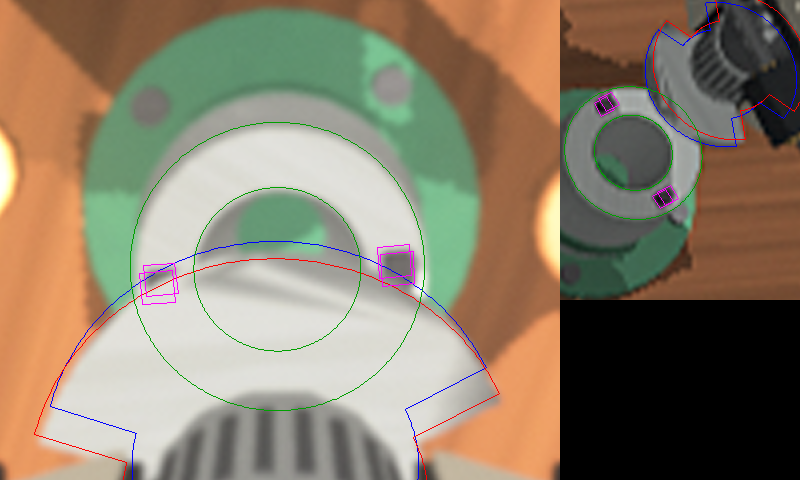

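The dogs and slots agree in yaw to within about 2°. The spindle sits about 1 mm further along tool +y than commanded. I'll lower partway, then check again.

Converted, 0.025 m is 0.5, 0.02 m is 0.4.

shift_gripper(deltas={"plan": [[0,0.02,0.2,0,0.2],[0,0,0.4,0,0.2],[0,0,0.5,0,0.2],[0,0,0.5,0,0.2],[0,0,0.4,0,0.2],[0,0,0.2,0,0.2],[0,0,0,0,0.2],[0,0,0,0,0.2],[0,0,0,0,0.2]]})

```text
clock: 7.65
position: [0.5794, -0.2109, 0.1554]
ee_rot: [1.822, 2.557, 0.001]
force: [-0.0, -0.3, -4.9]
width: 0.387
gripper_force: 45.0
```

```bash
python3 - <<'E'
from ov import *
s=look("w3");p=s["position"];r=R.from_rotvec(s["ee_rot"]).as_matrix();print(p,s["force"],np.degrees(np.arctan2(r[1,1],r[0,1])))
d=arm.get_image("top")["image"];cv2.imwrite("pics/top3.png",d);np.save("pics/top3.npy",np.load("pics/top.npy"));K["top3"]=K["top"]
sp=[.578,-.2112,np.radians(23.7)];ch=[p[0],p[1],np.arctan2(r[1,1],r[0,1])+np.radians(5.4)]
A=over("w3",ch,p[2]-.019,sp,(215,130,140,120),4);B=over("top3",ch,p[2]-.019,sp,(375,155,60,75),4)
c=np.zeros((480,800,3),np.uint8);c[:,:560]=A;c[:300,560:]=B[:300];cv2.imwrite("pics/m6.png",c)
E
```

```text
[ 0.57938714 -0.21087216  0.1553877 ] [-0.0404959  -0.34494144 -4.90201504] 19.077020232167808
```

View pics/m6.png

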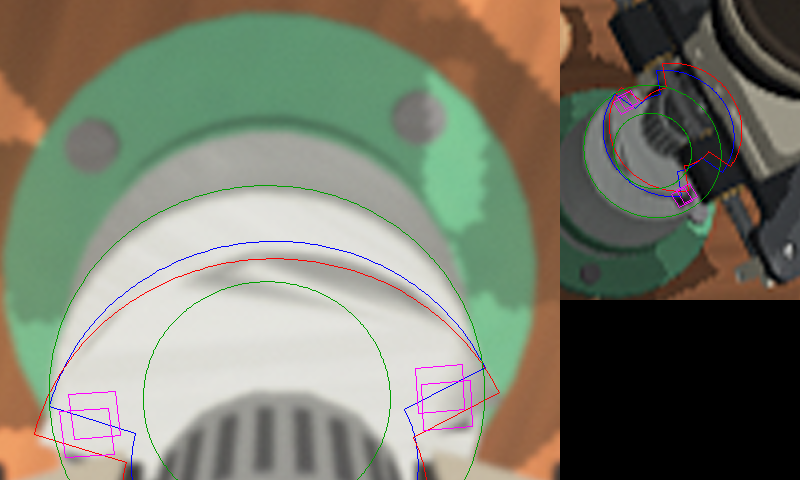

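Both dogs show dark inside the slot openings at (75,458) and (457,425) in the crop, and the chuck and spindle axes line up at crop x of about 267. I'll lower slowly while watching the force.

Converted, 0.005 m is 0.1, 0.004 m is 0.08.

shift_gripper(deltas={"plan": [[0,-0.01,0.1,0,0.2],[0,0,0.1,0,0.2],[0,0,0.08,0,0.2],[0,0,0.08,0,0.2],[0,0,0.06,0,0.2],[0,0,0,0,0.2],[0,0,0,0,0.2]]})

```text
clock: 8.45
position: [0.5782, -0.2107, 0.1332]
ee_rot: [-1.823, -2.559, 0.0]
force: [0.4, -0.2, -5.0]
width: 0.382
gripper_force: 45.0
```

Converted, 0.002 m is 0.04.

shift_gripper(deltas={"plan": [[0,0,0.04,0,0.2],[0,0,0.04,0,0.2],[0,0,0.04,0,0.2],[0,0,0,0,0.2],[0,0,0,0,0.2]]})

```text
clock: 8.95
position: [0.5781, -0.2107, 0.1272]
ee_rot: [-1.823, -2.559, 0.0]
force: [0.2, -0.3, -5.0]
width: 0.388
gripper_force: 45.0
```

shift_gripper(deltas={"plan": [[0,0,0.03,0,0.2],[0,0,0.02,0,0.2],[0,0,0.01,0,0.2],[0,0,0,0,0.2],[0,0,0,0,0.2]]})

```text
clock: 9.45
position: [0.5781, -0.2106, 0.1242]
ee_rot: [-1.823, -2.559, -0.0]
force: [-0.5, 0.0, -4.3]
width: 0.384
gripper_force: 45.0
```

Past the dogs with no contact force, and nearly home.

Converted, 0.0005 m is 0.01.

shift_gripper(deltas={"plan": [[0,0,0.01,0,0.2],[0,0,0.01,0,0.2],[0,0,0,0,0.2],[0,0,0,0,0.2]]})

```text
clock: 9.85
position: [0.5781, -0.2107, 0.1242]
ee_rot: [1.823, 2.559, 0.001]
force: [-4.4, 1.8, 7.3]
width: 0.387
gripper_force: 45.0
```

shift_gripper(deltas={"plan": [[0,0,0.01,0,0.2],[0,0,0.01,0,0.2],[0,0,0,0,0.2],[0,0,0,0,0.2]]})

```text
clock: 10.25
position: [0.5782, -0.2107, 0.1241]
ee_rot: [1.823, 2.558, 0.002]
force: [-7.9, 3.1, 16.7]
width: 0.388
gripper_force: 45.0
```

Contact at origin z of about 0.105, so it is home. I'll relieve the push, open gently and retreat.

Converted, -0.001 m is -0.02.

shift_gripper(deltas={"plan": [[0,0,-0.02,0,0.2],[0,0,0,0,0.2],[0,0,0,0,0.2]]}, force=10)

```text
clock: 10.55
position: [0.5782, -0.2108, 0.1239]
ee_rot: [1.823, 2.558, 0.001]
force: [-4.3, 2.3, 6.7]
width: 0.39
gripper_force: 10.0
```

shift_gripper(deltas={"plan": [[0,0,0,0,0.5],[0,0,0,0,0.6],[0,0,0,0,0.8],[0,0,0,0,1],[0,0,0,0,1],[0,0,0,0,1]]})

```text
clock: 11.15
position: [0.5782, -0.2107, 0.1232]
ee_rot: [1.823, 2.559, 0.0]
force: [-0.2, -0.2, 0.6]
width: 0.861
gripper_force: 0.0
```

shift_gripper(deltas={"plan": [[0,0,-0.2,0,1],[0,0,-0.4,0,1],[0,0,-0.6,0,1],[0,0,-0.7,0,1],[0,0,-0.7,0,1],[0,0,-0.4,0,1],[0,0,0,0,1],[0,0,0,0,1],[0,0,0,0,1]]})

```text
clock: 12.05
position: [0.5776, -0.2103, 0.2723]
ee_rot: [-1.822, -2.558, 0.001]
force: [-0.5, -0.3, 0.0]
width: 0.999
gripper_force: 0.0
```

```bash
python3 - <<'E'
from ov import *
s=look("w4");print(s["position"],s["force"])
sp=[.578,-.2112,np.radians(23.7)]
A=over("w4",sp,.105,sp,(205,110,200,150),4)[:600,:]
A=cv2.resize(A,(480,360));t={}
for n in("top","scene"):t[n]=arm.get_image(n)["image"]
S=cv2.resize(t["scene"][220:320,80:186],(320,302),interpolation=cv2.INTER_CUBIC)
R2=cv2.resize(t["scene"][160:285,270:450],(320,222));W=cv2.resize(cv2.imread("pics/w4.png")[110:260,205:405],(320,240))
c=np.zeros((600,800,3),np.uint8);c[:360,:480]=A;c[:302,480:]=S;c[302:524,480:]=R2;c[360:600,:320]=W;cv2.imwrite("pics/m7.png",c)
E
```

```text
[ 0.57756372 -0.21034526  0.27227946] [-0.52915237 -0.34054268  0.04234655]
```

View pics/m7.png

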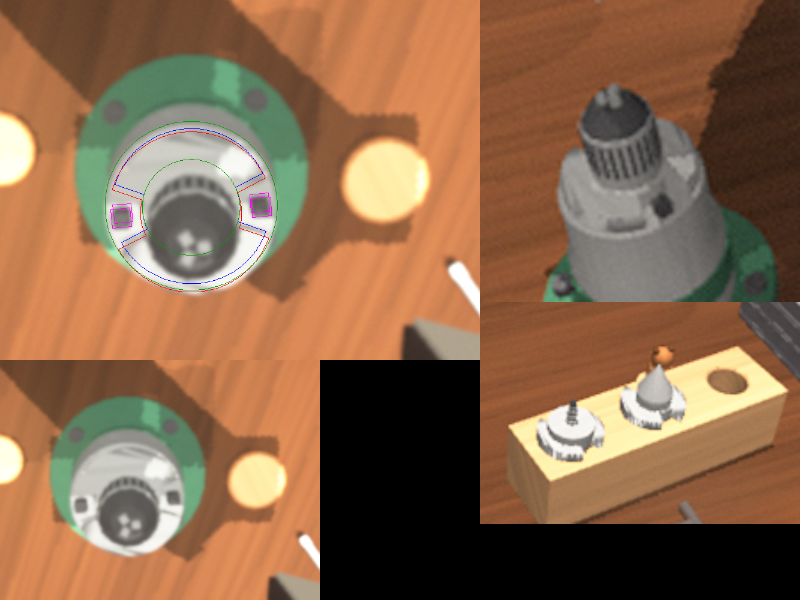

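The chuck is seated upright with its flange flat on the face and both dogs in the slots, at (121,216) and (260,206). The other two arbors are still standing in the rack, and the gripper is clear.

```bash
python3 -c "
from cell import arm
print(arm.sign_off())"
```

```text
the job is handed in; nothing more can be done
None
```

The drill chuck is seated in the spindle with its flange flat and its slots over both dogs; it was lowered in and released, the other two arbors still stand in the rack, and the job was handed in at about 12 s.

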